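# Load the bulb tester and set its dial

## Robot

A 6-joint arm with a two-finger parallel gripper is mounted at the origin on a cart in front of the work surface, level with it; the furniture and walls round the work are solid. World frame = base frame: x ahead of the robot, y to its left, z up, the work surface at z = 0. Lengths are in m, angles in rad, forces in N, time in s.
With the tool pointing down it reaches from about 0.375 to 0.975 m from the base axis. Payload 3.8 kg.
Tool frame: the origin (TCP) lies midway between the tips of the shut fingers; the grasp point (between the pads) lies 19 mm behind it; z points along the fingers, y is the direction in which the jaws open and shut (so a half turn about z gives the same grasp; the last joint's range is limited). The gripper opens to 85 mm and grips with 20 to 120 N. Pads are 22 mm wide; open, the fingers measure 114 mm over their backs; the gripper's body (76 mm by 85 mm) begins 54 mm behind the grasp point. The pads swing forward as they close: fully open they stand 13 mm farther back than shut.
Start: joints at [-1.293, 0.264, 1.604, -0, 1.274, -0.037], TCP at [0.209, -0.642, 0.231] pointing down, gripper open.
Joint ranges: [-2.63, 2.63], [-0.94, 2.18], [0.31, 2.57], [-1.31, 4.45], [0, 2.66], [-2.55, 2.55]. Speed limits (rad/s): [2.57, 2.57, 3.14, 3.14, 3.14, 3.14].

## Interface

Orientations are given as a rotation vector (axis times angle).
In Python, from workcell import bot gives the robot as it stands.
- The arm moves only by the shell command python3 -m inch 'ROWS' [FORCE]. ROWS is JSON, a list of rows, each an object of numbers: "dx", "dy", "dz": the shift along the tool's x, y, z in m; "ax", "ay", "az": the turn, a rotation vector about the tool's x, y, z in degrees; "fingers": the opening, from -1 (shut) to 1 (fully open). A call has 1 to 20 rows; each row is the pose to reach, as a shift and turn from the pose measured when the call began, along the tool's axes at that moment; what a row does not reach only later rows make up. A row lasts 1/8 s, in which the tool goes at most 62.5 mm and 10.7 degrees, less where a joint would pass 70% of its speed; a pose out of reach is approached as far as the arm can. A call with a gripper value outside its range is refused whole. The fingers move at their own pace and stop on an object; FORCE is the grip in N (left out, the last holds). Time passes only in rows, so rows that repeat a pose let the fingers close. It gives the time, the measured TCP pose, the force and the opening at its end, in the units of the state.
- bot.read_state(): the state, without advancing time (a new reading comes with each control period).
- bot.read_camera(name): name is "scene" or "top" or "wrist"; returns (picture, depth): 420x560x3 uint8, blue, green, red; 420x560 float32, m along the optical axis (not along the pixel's ray), 0 where there is no reading.
- bot.get_calibration(name): a dict with "intrinsics" (3x3 intrinsics, pixels), "view" (4x4, takes a point from world to camera coordinates). Camera axes: x right, y down, z forward; pixel columns grow to the right and rows downward; lengths in m; the calibration is good to about 2 mm. The wrist camera is an equidistant fisheye: a pixel r from the principal point sees the ray r / f radians off the axis. A picture is of the moment at which its call begins: read the wrist's pose just before it. get_calibration takes no time and is no camera call; for the wrist camera it gives the pose at the moment of the call.
- bot.finish_job(): hands the job in, once; it reports no verdict.
Trained networks look in the newest picture that a camera, given by its name, has taken for a name from the list of things; names that differ only in an ending like _2 or _b are one class to them, and where a whole thing is asked for, a point or a joint stands for the part that bears it (a point fixed in the world has none). Each returns a list of dicts, best first, with "p" (0 to 1); they miss things now and then, are a little off and sometimes report something else, mostly with a low value. They report only what shows in the picture. A call takes as long as a camera call. They do not tell look-alikes from the thing itself.
- bot.masks_of(camera, thing): "region" (420x560 bool, what is visible of it) and "box" ([left, top, right, bottom] in pixels, round what is visible of it).
The state is a dict: "time": time; "q": joint angles; "joint_vel": joint speeds; "joint_torque": joint torques, N m; "tool_pos": TCP position; "tcp_rot": TCP orientation; "wrist_force": force on the tool from outside, world axes, zero at the start; "torque": the same for the moment, N m; "width": opening from 0.0 (shut) to 1.0 (fully open).
Only numpy, scipy, OpenCV 4.12 (cv2) and the standard library are available. Lean on these libraries where they do the work, as an engineer would, in place of code of your own. Each camera call takes 0.05 s, during which the arm holds its last target. There are 200 camera calls.

## Task

Get the bulb ready for its test. Only its metal cap sticks out of the cardboard guard: draw it out by the cap, lay it down on the bench and let go, then take it by the globe and lay it in the tester's holder with the cap down between the two brass cheeks and pointing at the black contact block, and let go. Then turn the black dial until its white pointer stands at the red mark on the scale, leaving the other things where they are.

Things in the scene. Friction and masses are not known exactly. Their poses are not given: they have to be found in the camera images.
- tester: Fixed grey bench bulb tester, a flat case 190 (x) x 290 (y) x 28 mm high standing on the bench. Origin: centre of its underside; +x towards its far long side, +y to its left, z up. Dial on its left half, bulb holder on its right half. Its place and yaw (within 0.25 rad) vary.
- holder (a point): Point on the tester's flat top face (28 mm above the bench) in the bulb holder's middle line; axes as the tester's. A bulb laid properly points its cap to +x and lies on this face, globe's centre at about (-24, 0, +29) mm and cap point at (+40, 0, +16) mm from here; up to 8 mm off along x will do. Grey felt rails 6 mm high flank the globe's foot (outer faces at y = +-25 mm).
- cheeks (a point): Centre between the two upright brass cheeks of the holder, 20 mm above the tester's top; axes as the tester's. Cheeks 26 mm long in x, 33 mm apart, upright to 20 mm height and leaning outwards above that (lead-in) up to 29 mm. They take the 26 mm thick cap. The black contact block behind (34 mm high) has its face 18 mm from here in +x; a well laid cap ends about 5 mm before it.
- globe (a point): Centre of the 59 mm glass globe of the loose opal bulb (107 mm long, about 50 g). It starts lying on the bench in the guard; as it lies on a flat face this point is 29 mm above that face. Bulb +y runs from globe to cap; its middle line dips 0.2 rad towards the cap. It may roll about that line, on which this point and the cap point lie: take the heading from these two.
- cap (a point): Point on the middle line of the bulb's metal screw cap, 64 mm from the globe's centre along the bulb's y and 13 mm lower when it lies; the cap is 26 mm thick, about 30 mm long (its end 14 mm past this point), top about 29 mm above the face it lies on. Can be grasped across here.
- guard_mid (a point): Middle of the fixed cardboard guard, 25 mm up; the globe starts within 5 mm of it; axes the guard's. Three upright walls 3 mm thick, 50 mm high, no lid and no floor: inner width 66 mm (x), side walls from y = -38 to +36 mm from here, back wall at the -y end, open to +y, where the cap sticks out. Only 3 mm of room beside the globe: no finger fits there. Yaw within 0.45 rad.
- bulb: The loose opal bulb itself; origin near the face it lies on (it may roll), 24 mm from the globe's centre towards the cap.
- dial_axis (a point): On the dial's upright axis, 22 mm above the tester's top, half-way up the grip bar; axes the tester's. Black dial: round skirt 72 mm in diameter up to 10 mm above the tester's top, on it a straight grip bar 52 mm long, 14 mm thick, from 10 to 36 mm above the tester's top. The bar runs along the pointer's direction.
- dial (a joint): Angle of the dial in rad, growing as it turns clockwise seen from above, 0 to 4.71; stays where it is left (friction about 0.06 N m). At value q the pointer's direction is 2.356 - q, counted anticlockwise from the tester's +x. Starts between 0 and 0.6.
- pointer (a point): Outer end of the dial's white pointer line, at the skirt's edge 36 mm from the dial's axis; own +x is the pointer's direction, away from the axis.
- mark_tip (a point): Point of the red triangular mark on the scale, 36 mm from the dial's axis, so that pointer and mark coincide from above when set; own +x is the direction from the dial's axis to the mark. The mark is fixed during a run but its place on the scale varies: 0.7 to 2.0 rad clockwise of where the pointer starts.
- tape_roll: Loose grey tape roll lying, 100 mm across, 48 mm high, bystander; origin under its middle.
- blue_box: Loose blue card box 72x51x35 mm, bystander; origin under its middle.
- tags: Loose block of buff tags 95x48x19 mm, bystander; origin under its middle.
Mind the look-alikes: they are no part of the job. What is shaped like the part that bears guard_mid but pink is not meant.

How it is judged:
On the way, in this order (a step that is already met when the one before it is completed fails the run):
1. the bulb lies on the bench outside the guard and is let go (horizontal distance between globe and guard_mid above 0.07 m and height (world z) of globe below 0.036 m and height (world z) of cap below 0.022 m and contact force between the fingers and bulb below 0.1 N and linear speed of bulb below 0.05 m/s), for 0.1 s.
2. the bulb lies in the tester's holder, cap down between the cheeks, and is let go (x of globe in the frame of holder between -0.034 and -0.016 m and y of globe in the frame of holder between -0.009 and 0.009 m and z of globe in the frame of holder below 0.036 m and x of cap in the frame of holder above 0.028 m and y of cap in the frame of holder between -0.007 and 0.007 m and z of cap in the frame of holder below 0.023 m and contact force between the fingers and bulb below 0.1 N), for 0.2 s.
3. the dial's pointer stands at the red mark (horizontal distance between pointer and mark_tip below 0.0036 m), for 0.2 s.
At the end, for the whole second after the job is handed in: The bulb lies at rest and released in the tester's holder, cap between the brass cheeks and pointing at the contact block (globe's centre within 9 mm of its place in the plane, down on the case), and the dial's pointer is within 3.6 mm (about 0.1 rad) of the red mark at the skirt's edge (all of step 2 and linear speed of bulb below 0.02 m/s and horizontal distance between pointer and mark_tip below 0.0036 m); the robot touches nothing.
It fails at once if a bystander (tape roll, blue box, tags) is moved by more than 30 mm (distance of any of tape_roll, blue_box, tags from where it was at the start of the episode above 0.03 m).
It also fails if it takes over 72 s, if anything falls off the work surface, if the arm or the gripper's body presses on something with over 40 N, if the wrist force passes 120 N, or if a joint passes its speed limit or range.

## Working session

There is one attempt and no reset: what is moved stays moved. The work goes in short steps, Python scripts to look and compute and a shell command to move; the robot and the scene stay as the last step left them, time stands still between calls to the robot, and variables do not carry over. Pictures are saved under pics/ and viewed, about 8 in all and at most 12, crops included, and the job is handed in when it is done.

```bash
mkdir -p pics; ls
cat > h.py <<'E'
import numpy as np, cv2
from scipy.spatial.transform import Rotation as R
from workcell import bot
def pts(cam, depth, mask, cal):
    K=np.array(cal['intrinsics']); V=np.array(cal['view'])
    v,u=np.nonzero(mask&(depth>0)); z=depth[v,u]
    P=np.stack([(u-K[0,2])/K[0,0]*z,(v-K[1,2])/K[1,1]*z,z,np.ones_like(z)])
    return (np.linalg.inv(V)@P)[:3].T
def proj(cal,p):
    K=np.array(cal['intrinsics']); V=np.array(cal['view']); c=V[:3,:3]@np.array(p)+V[:3,3]; c=K@c; return c[:2]/c[2]
def totool(target, yaw=None):
    s=bot.read_state(); Rm=R.from_rotvec(s['tcp_rot']).as_matrix()
    return Rm.T@(np.array(target)-np.array(s['tool_pos']))
E
python3 - <<'E'
from h import *
s=bot.read_state();print(s)
print(R.from_rotvec(s['tcp_rot']).as_matrix().round(3))
for c in ['top','scene']:
    im,d=bot.read_camera(c);cv2.imwrite(f'pics/{c}0.png',im);np.save(f'{c}0.npy',d)
    cal=bot.get_calibration(c)
    for t in ['tester','bulb','globe','cap','guard_mid','dial','pointer','mark_tip','cheeks','tape_roll','blue_box','tags']:
        for m in bot.masks_of(c,t)[:3]:
            r=np.array(m['region'],bool);P=pts(c,d,r,cal)
            print(c,t,round(m['p'],2),np.round(m['box']),r.sum(),np.median(P,0).round(3) if len(P) else '', P.min(0).round(3) if len(P) else '',P.max(0).round(3) if len(P) else '')
E
```

```text
pics
{'time': 0.0, 'q': array([-1.29293072e+00,  2.64737656e-01,  1.60538255e+00, -7.95445819e-06,
        1.27365811e+00, -3.69047621e-02]), 'joint_vel': array([-7.02564508e-05,  6.65741742e-05, -1.13603834e-03, -5.87389929e-04,
       -2.82353139e-04, -7.50649995e-04]), 'joint_torque': array([ 1.77821028e-03, -5.15115309e+01, -3.67314184e+01, -1.75982873e-04,
        1.31454086e-02, -1.17303782e-05]), 'tool_pos': array([ 0.20877363, -0.64114459,  0.22996782]), 'tcp_rot': array([-3.10062142e+00, -4.92065123e-01,  4.24200759e-04]), 'wrist_force': array([ 0.56420777,  0.65387937, -0.0696981 ]), 'torque': array([ 0.00910423, -0.03797567,  0.02895518]), 'width': 0.997090099556618}
[[ 0.951  0.31  -0.001]
 [ 0.31  -0.951  0.002]
 [ 0.    -0.002 -1.   ]]
top tester 0.64 [188. 181. 282. 255.] 5066 [0.591 0.208 0.027] [ 0.481  0.055 -0.005] [0.71  0.365 0.068]
top bulb 0.89 [376. 221. 410. 240.] 466 [ 0.552 -0.311  0.042] [ 0.521 -0.36  -0.006] [ 0.58  -0.255  0.061]
top bulb 0.74 [186. 183. 280. 255.] 5064 [0.589 0.209 0.027] [ 0.481  0.055 -0.005] [0.706 0.363 0.068]
top globe 0.6 [377. 2
[... 2559 characters left out ...]
45 0.248 0.029] [0.626 0.324 0.067]
scene tape_roll 0.74 [102. 246. 154. 294.] 1960 [0.59  0.484 0.032] [ 0.56   0.431 -0.001] [0.662 0.53  0.05 ]
scene tape_roll 0.27 [162. 196. 296. 279.] 5717 [0.568 0.245 0.029] [ 0.477  0.026 -0.002] [0.789 0.371 0.067]
scene blue_box 0.61 [274. 168. 299. 186.] 339 [ 0.767 -0.14   0.025] [ 0.748 -0.261 -0.002] [ 0.869 -0.114  0.037]
scene blue_box 0.37 [360. 173. 394. 192.] 396 [ 0.515 -0.317  0.029] [ 0.5   -0.486 -0.003] [ 0.655 -0.284  0.051]
scene tags 0.74 [329. 166. 356. 179.] 254 [ 0.679 -0.326  0.016] [ 0.64  -0.366 -0.   ] [ 0.735 -0.31   0.021]
scene tags 0.73 [198. 225. 225. 250.] 509 [0.571 0.296 0.039] [0.545 0.259 0.029] [0.627 0.324 0.067]
```

Run:
```python
import cv2
import numpy as np
im=cv2.imread('pics/top0.png')
a=cv2.resize(im[170:300,180:285],None,fx=4,fy=4,interpolation=cv2.INTER_CUBIC)
b=cv2.resize(im[170:300,330:425],None,fx=4,fy=4,interpolation=cv2.INTER_CUBIC)
cv2.imwrite('pics/v1.png',np.hstack([a,b]))
```

```text
(no output)
```

View pics/v1.png

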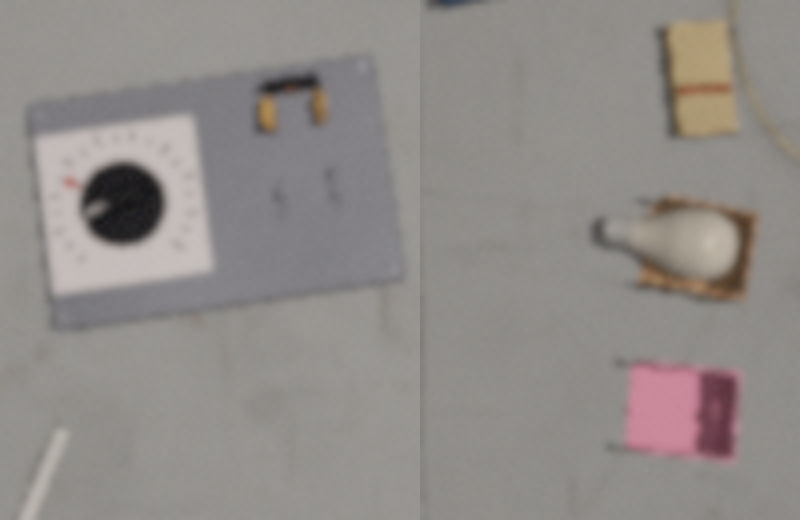

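The picture shows the tester on the left: dial at pixel (210,220), pointer to its lower left, red mark at (197.5,216), holder cheeks at about (253,197). On the right, two guards fit the shape: the brown cardboard one at (402,230) holding the bulb, cap at (376,227), and the empty pink one at (400,273). The brown one is meant because it is cardboard and has the bulb in it; this enlarged crop confirms it. Next I measure and move near.

```bash
cat >> h.py <<'E'
from scipy.optimize import least_squares
def sphere(P,r=0.0295):
    f=lambda c:np.linalg.norm(P-c,axis=1)-r
    m=np.median(P,0)-[0,0,.02]
    return least_squares(f,m,loss='soft_l1',f_scale=.002).x
def go(target,yaw=None):
    "tool-frame row for world target with tool straight down at yaw(deg)"
    s=bot.read_state(); Rm=R.from_rotvec(s['tcp_rot']).as_matrix()
    d=Rm.T@(np.array(target)-s['tool_pos'])
    cy=np.degrees(np.arctan2(Rm[1,0],Rm[0,0])); 
    if yaw is None: yaw=cy
    Rt=R.from_euler('z',yaw,degrees=True).as_matrix()@np.diag([1,-1,-1])
    rv=R.from_matrix(Rm.T@Rt).as_rotvec(degrees=True)
    print('d mm',(d*1000).round(1),'rot deg',rv.round(1),'now yaw',cy.round(1),'tcp',s['tool_pos'].round(4),'q',s['q'].round(2),'t',round(s['time'],2),'w',round(s['width'],3),'F',s['wrist_force'].round(1))
E
python3 - <<'E'
from h import *
cal=bot.get_calibration('top');d=np.load('top0.npy')
m=np.zeros(d.shape,bool);m[170:270,180:420]=1
P=pts('top',d,m,cal)
b=P[(abs(P[:,0]-.55)<.06)&(P[:,1]<-.24)&(P[:,1]>-.40)]
g=b[(b[:,2]>.035)&(b[:,1]<-.30)&(b[:,1]>-.35)&(abs(b[:,0]-.545)<.03)]
print('globe',sphere(g).round(4),len(g))
c=b[(b[:,1]>-.275)&(b[:,2]>.015)];print('cap',np.median(c,0).round(4),len(c),c.min(0),c.max(0))
t=P[(P[:,2]>.02)&(P[:,2]<.036)&(P[:,1]>0)&(P[:,1]<.4)]
r=cv2.minAreaRect(t[:,:2].astype(np.float32));print(r)
k=P[(P[:,2]>.045)&(P[:,1]>.03)&(P[:,1]<.2)];print('cheeks/block',k.mean(0).round(3),k.min(0).round(3),k.max(0).round(3))
v=np.array(bot.get_calibration('wrist')['view']);print('cam pos',np.linalg.inv(v)[:3].round(3))
for n in('top','scene'):print(n,np.linalg.inv(np.array(bot.get_calibration(n)['view']))[:3,3])
go([.56,-.25,.20],85)
E
```

```text
globe [ 0.5484 -0.3291  0.0281] 253
cap [ 0.5581 -0.2662  0.0241] 43 [ 0.54834148 -0.27470791  0.01581039] [ 0.57188924 -0.25717677  0.03120078]
((0.5933648943901062, 0.20981279015541077), (0.19062365591526031, 0.28988373279571533), 8.250242233276367)
cheeks/block [0.667 0.145 0.055] [0.641 0.119 0.045] [0.682 0.168 0.067]
cam pos [[ 0.309 -0.913 -0.265  0.275]
 [-0.951 -0.297 -0.086 -0.619]
 [ 0.     0.279 -0.96   0.373]]
top [0.4495683  0.06124129 1.31195617]
scene [-0.09289206  0.72911355  0.52169318]
d mm [ 455.1 -263.9   31.3] rot deg [ -0.  -0. -67.] now yaw 18.0 tcp [ 0.209  -0.6418  0.2313] q [-1.29  0.26  1.6   0.    1.27 -0.04] t 1.3 w 0.998 F [-0.8 -0.4  0.7]
```

```bash
python3 -m inch '[{"dx":0.055,"dy":-0.033,"dz":0.0,"az":-8},{"dx":0.11,"dy":-0.065,"az":-16},{"dx":0.165,"dy":-0.098,"dz":0.01,"az":-24},{"dx":0.22,"dy":-0.13,"dz":0.015,"az":-32},{"dx":0.275,"dy":-0.163,"dz":0.02,"az":-40},{"dx":0.33,"dy":-0.195,"dz":0.025,"az":-48},{"dx":0.385,"dy":-0.23,"dz":0.03,"az":-56},{"dx":0.42,"dy":-0.25,"dz":0.03,"az":-62},{"dx":0.45,"dy":-0.264,"dz":0.03,"az":-66},{"dx":0.45,"dy":-0.264,"dz":0.03,"az":-66},{"dx":0.45,"dy":-0.264,"dz":0.03,"az":-66}]' 40
cat >> h.py <<'E'
def wray(cal,u,v):
    K=np.array(cal['intrinsics']); x=(u-K[0,2])/K[0,0]; y=(v-K[1,2])/K[1,1]; r=np.hypot(x,y)+1e-9
    return np.stack([np.sin(r)*x/r,np.sin(r)*y/r,np.cos(r)],-1)
def wpts(cal,d,mask=None):
    "world points from wrist depth (z along axis), with pixel coords"
    v,u=np.nonzero((d>0) if mask is None else (mask&(d>0))); ray=wray(cal,u,v); z=d[v,u]
    ok=ray[:,2]>.2; u,v,ray,z=u[ok],v[ok],ray[ok],z[ok]
    C=ray/ray[:,2:]*z[:,None]; T=np.linalg.inv(np.array(cal['view']))
    return C@T[:3,:3].T+T[:3,3],u,v
def look(name):
    cal=bot.get_calibration('wrist'); im,d=bot.read_camera('wrist'); cv2.imwrite(f'pics/{name}.png',im); np.save(f'{name}.npy',d); return cal,im,d
def ortho(P,col,x0,x1,y0,y1,s=1000):
    "top view, up=+x, left=+y"
    o=np.zeros((int((x1-x0)*s)+1,int((y1-y0)*s)+1,3),np.uint8); i=np.argsort(P[:,2]); P=P[i]; col=col[i]
    k=(P[:,0]>x0)&(P[:,0]<x1)&(P[:,1]>y0)&(P[:,1]<y1); P=P[k]
    o[((x1-P[:,0])*s).astype(int),((y1-P[:,1])*s).astype(int)]=col[k]; return o
E
python3 - <<'E'
from h import *
cal,im,d=look('w1')
P,u,v=wpts(cal,d)
print('table z',np.median(P[abs(P[:,2])<.012][:,2]))
b=P[(abs(P[:,0]-.55)<.07)&(P[:,1]<-.22)&(P[:,1]>-.40)]
for i in range(2):
    g=b[(b[:,2]>.035)&(np.hypot(b[:,0]-.548,b[:,1]+.329)<.028)];c0=sphere(g)
print('globe',c0.round(4),len(g))
c=b[(b[:,1]>-.285)&(b[:,2]>.012)&(b[:,2]<.035)];print(len(c),c.min(0),c.max(0))
for y in np.arange(-.285,-.235,.005):
    k=c[abs(c[:,1]-y)<.0025]
    if len(k)>5:print(y.round(3),'x',k[:,0].min().round(4),k[:,0].max().round(4),'top',np.percentile(k[:,2],95).round(4))
w=b[(b[:,2]>.043)&(b[:,2]<.054)&(np.hypot(b[:,0]-c0[0],b[:,1]-c0[1])>.031)]
print('wall rect',cv2.minAreaRect(w[:,:2].astype(np.float32)))
go([.557,-.262,.004],81)
E
```

```text
table z -0.0011311480149766573invalid input at $[0]: expected keys dx, dy, dz, ax, ay, az, fingers
  return _methods._mean(a, axis=axis, dtype=dtype,
  ret = um.true_divide(
Traceback (most recent call last):
  File "h.py", line 18, in sphere
    return least_squares(f,m,loss='soft_l1',f_scale=.002).x
           ~~~~~~~~~~~~~^^^^^^^^^^^^^^^^^^^^^^^^^^^^^^^^^
ValueError: Initial guess is outside of provided bounds
```

View pics/w1.png

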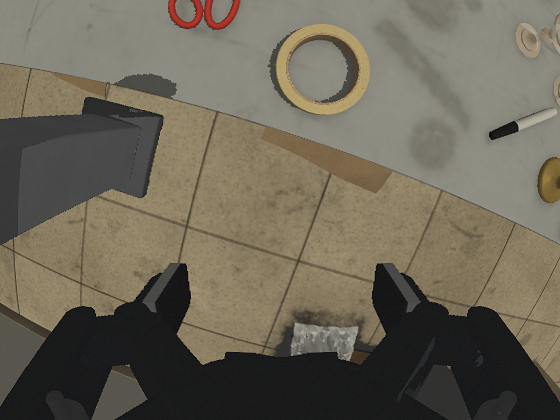

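The move was refused (all seven keys are needed), so this picture only shows the start view: floor and bench edge, fingers at (175,300) and (385,300).

```bash
python3 -m inch '[{"dx":0.055,"dy":-0.033,"dz":0,"ax":0,"ay":0,"az":-8,"fingers":1},{"dx":0.11,"dy":-0.065,"dz":0,"ax":0,"ay":0,"az":-16,"fingers":1},{"dx":0.165,"dy":-0.098,"dz":0.01,"ax":0,"ay":0,"az":-24,"fingers":1},{"dx":0.22,"dy":-0.13,"dz":0.015,"ax":0,"ay":0,"az":-32,"fingers":1},{"dx":0.275,"dy":-0.163,"dz":0.02,"ax":0,"ay":0,"az":-40,"fingers":1},{"dx":0.33,"dy":-0.195,"dz":0.025,"ax":0,"ay":0,"az":-48,"fingers":1},{"dx":0.385,"dy":-0.23,"dz":0.03,"ax":0,"ay":0,"az":-56,"fingers":1},{"dx":0.42,"dy":-0.25,"dz":0.03,"ax":0,"ay":0,"az":-62,"fingers":1},{"dx":0.45,"dy":-0.264,"dz":0.03,"ax":0,"ay":0,"az":-65,"fingers":1},{"dx":0.45,"dy":-0.264,"dz":0.03,"ax":0,"ay":0,"az":-65,"fingers":1},{"dx":0.45,"dy":-0.264,"dz":0.03,"ax":0,"ay":0,"az":-65,"fingers":1}]' 40
cat > m1.py <<'E'
from h import *
import sys
cal,im,d=look(sys.argv[1])
P,u,v=wpts(cal,d)
print('table z',np.median(P[abs(P[:,2])<.012][:,2]))
b=P[(abs(P[:,0]-.55)<.07)&(P[:,1]<-.22)&(P[:,1]>-.40)]
g=b[(b[:,2]>.035)&(np.hypot(b[:,0]-.548,b[:,1]+.329)<.028)];c0=sphere(g)
print('globe',c0.round(4),len(g))
c=b[(b[:,1]>-.285)&(b[:,2]>.012)&(b[:,2]<.035)]
for y in np.arange(-.285,-.235,.005):
    k=c[abs(c[:,1]-y)<.0025]
    if len(k)>5:print(y.round(3),'x',k[:,0].min().round(4),k[:,0].max().round(4),'top',np.percentile(k[:,2],95).round(4))
w=b[(b[:,2]>.043)&(b[:,2]<.054)&(np.hypot(b[:,0]-c0[0],b[:,1]-c0[1])>.031)]
print('wall rect',cv2.minAreaRect(w[:,:2].astype(np.float32)))
go([.557,-.262,.004],81)
E
python3 m1.py w2
```

```text
time: 2.72
tool_pos: [0.5547, -0.2518, 0.2012]
tcp_rot: [-2.352, -2.082, 0.001]
wrist_force: [-0.3, -0.4, -0.8]
width: 1.0
table z -0.0011208732179887604
globe [ 0.55   -0.3277  0.0282] 1911
-0.285 x 0.5426 0.571 top 0.0343
-0.28 x 0.5439 0.5705 top 0.0324
-0.275 x 0.5455 0.571 top 0.0296
-0.27 x 0.5472 0.5727 top 0.0275
-0.265 x 0.5478 0.5732 top 0.0263
-0.26 x 0.5483 0.5749 top 0.0252
-0.255 x 0.5501 0.5716 top 0.0241
-0.25 x 0.559 0.5641 top 0.0152
wall rect ((0.5457327365875244, -0.32960784435272217), (0.07550673186779022, 0.07285568863153458), 77.96134948730469)
d mm [ -9.4   3.8 197.2] rot deg [-0.  0.  2.] now yaw 83.0 tcp [ 0.5545 -0.2521  0.2012] q [-0.47  0.16  1.78 -0.    1.2  -0.34] t 2.77 w 0.999 F [ 0.2 -1.  -0.7]
```

View pics/w2.png

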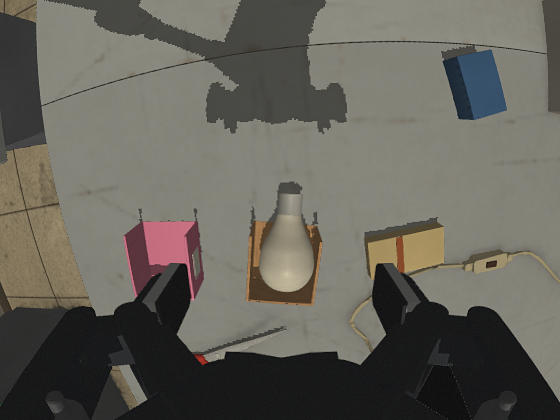

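The close view shows the bulb in the brown guard at (287,245), cap at (289,195), the pink guard aside at (163,250), and nothing in the way round the cap. I grasp the cap.

```bash
python3 -m inch '[{"dx":-0.011,"dy":0.007,"dz":0.05,"ax":0,"ay":0,"az":2.5,"fingers":1},{"dx":-0.011,"dy":0.007,"dz":0.1,"ax":0,"ay":0,"az":2.5,"fingers":1},{"dx":-0.011,"dy":0.007,"dz":0.15,"ax":0,"ay":0,"az":2.5,"fingers":1},{"dx":-0.011,"dy":0.007,"dz":0.185,"ax":0,"ay":0,"az":2.5,"fingers":1},{"dx":-0.011,"dy":0.007,"dz":0.197,"ax":0,"ay":0,"az":2.5,"fingers":1},{"dx":-0.011,"dy":0.007,"dz":0.197,"ax":0,"ay":0,"az":2.5,"fingers":0.2},{"dx":-0.011,"dy":0.007,"dz":0.197,"ax":0,"ay":0,"az":2.5,"fingers":-0.6},{"dx":-0.011,"dy":0.007,"dz":0.197,"ax":0,"ay":0,"az":2.5,"fingers":-1},{"dx":-0.011,"dy":0.007,"dz":0.197,"ax":0,"ay":0,"az":2.5,"fingers":-1},{"dx":-0.011,"dy":0.007,"dz":0.197,"ax":0,"ay":0,"az":2.5,"fingers":-1}]' 30; python3 -c "
from h import *
go([.5605+.1*np.cos(np.radians(79.5)),-.264+.1*np.sin(np.radians(79.5)),.004],80.5)"
```

```text
time: 4.03
tool_pos: [0.5612, -0.2646, 0.0059]
tcp_rot: [2.396, 2.028, 0.001]
wrist_force: [-0.4, 0.8, 6.1]
width: 0.287
d mm [100.4   0.9   1.8] rot deg [ 0.1  0.1 -0. ] now yaw 80.5 tcp [ 0.5612 -0.2646  0.0059] q [-0.48  0.39  1.9  -0.    0.85 -0.31] t 4.03 w 0.287 F [-0.4  0.8  6.1]
```

```bash
python3 -m inch '[{"dx":0.01,"dy":0,"dz":-0.001,"ax":0,"ay":0,"az":0,"fingers":-1},{"dx":0.03,"dy":0,"dz":-0.001,"ax":0,"ay":0,"az":0,"fingers":-1},{"dx":0.05,"dy":0,"dz":-0.001,"ax":0,"ay":0,"az":0,"fingers":-1},{"dx":0.07,"dy":0,"dz":-0.001,"ax":0,"ay":0,"az":0,"fingers":-1},{"dx":0.09,"dy":0,"dz":-0.001,"ax":0,"ay":0,"az":0,"fingers":-1},{"dx":0.11,"dy":0,"dz":-0.001,"ax":0,"ay":0,"az":0,"fingers":-1},{"dx":0.125,"dy":0,"dz":-0.001,"ax":0,"ay":0,"az":0,"fingers":-1},{"dx":0.13,"dy":0,"dz":0,"ax":0,"ay":0,"az":0,"fingers":-1},{"dx":0.13,"dy":0,"dz":0,"ax":0,"ay":0,"az":0,"fingers":-1}]'
python3 -m inch '[{"dx":0,"dy":0,"dz":0,"ax":0,"ay":0,"az":0,"fingers":-0.35},{"dx":0,"dy":0,"dz":0,"ax":0,"ay":0,"az":0,"fingers":0},{"dx":0,"dy":0,"dz":0,"ax":0,"ay":0,"az":0,"fingers":1},{"dx":0,"dy":0,"dz":0,"ax":0,"ay":0,"az":0,"fingers":1},{"dx":0,"dy":0,"dz":-0.05,"ax":0,"ay":0,"az":0,"fingers":1},{"dx":-0.02,"dy":0,"dz":-0.11,"ax":0,"ay":0,"az":0,"fingers":1},{"dx":-0.04,"dy":0,"dz":-0.17,"ax":0,"ay":0,"az":0,"fingers":1},{"dx":-0.04,"dy":0,"dz":-0.17,"ax":0,"ay":0,"az":0,"fingers":1},{"dx":-0.04,"dy":0,"dz":-0.17,"ax":0,"ay":0,"az":0,"fingers":1}]'
cat > m2.py <<'E'
from h import *
import sys
cal,im,d=look(sys.argv[1])
g=None
for t in ('globe','bulb'):
    for m in bot.masks_of('wrist',t)[:2]:
        print(t,round(m['p'],2),np.round(m['box']))
        if g is None: g=np.array(m['region'],bool)
P,u,v=wpts(cal,d,cv2.dilate(g.astype(np.uint8),np.ones((15,15)))>0)
b=P[(P[:,2]>.012)&(P[:,2]<.07)&(P[:,1]>-.3)]
t=b[b[:,2]>b[:,2].max()-.012];c0=sphere(t)
for i in range(3):
    t=b[(np.hypot(*(b-c0)[:,:2].T)<.027)&(b[:,2]>.03)];c0=sphere(t)
print('globe',c0.round(4),len(t))
h=b[np.linalg.norm((b-c0)[:,:2],axis=1)>.04]; 
ax=np.median(h[:,:2],0)-c0[:2]; ax/=np.linalg.norm(ax)
for i in range(3):
    s=(b[:,:2]-c0[:2])@ax; l=(b[:,:2]-c0[:2])@np.array([-ax[1],ax[0]])
    mid=[];
    for a in np.arange(.04,.075,.005):
        k=abs(s-a)<.0025
        mid.append((a,(np.percentile(l[k],2)+np.percentile(l[k],98))/2))
    mid=np.array(mid);sl=np.mean(mid[:,1]/mid[:,0]); th=np.arctan2(ax[1],ax[0])+sl; ax=np.array([np.cos(th),np.sin(th)])
print('heading',np.degrees(th).round(1),'end',s.max().round(4), 'mids mm',(mid[:,1]*1000).round(1))
go([c0[0],c0[1],.006],np.degrees(th))
E
python3 m2.py w3
```

```text
time: 5.15
tool_pos: [0.5833, -0.1361, 0.0062]
tcp_rot: [2.395, 2.028, 0.002]
wrist_force: [0.8, 1.4, 1.8]
width: 0.284
time: 6.28
tool_pos: [0.5761, -0.1754, 0.1764]
tcp_rot: [2.396, 2.027, 0.002]
wrist_force: [-0.2, -0.2, -0.7]
width: 1.003
globe 0.72 [254. 145. 310. 255.]
bulb 0.7 [249. 141. 314. 257.]
globe [ 0.5727 -0.1994  0.0282] 2627
heading 81.0 end 0.0758 mids mm [ 0.2  0.1  0.1 -0.1 -0.1 -0.2 -0.2]
d mm [-24.9   2.4 167.7] rot deg [-0.1  0.  -0.5] now yaw 80.5 tcp [ 0.5747 -0.1744  0.1737] q [-0.34  0.17  1.83 -0.    1.15 -0.17] t 6.42 w 0.999 F [ 0.7 -0.  -0.4]
```

View pics/w3.png

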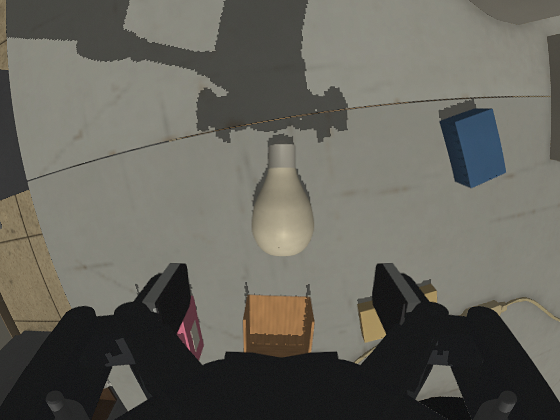

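The bulb now lies free on the bench, globe at (283,220), cap at (282,155), well ahead of the guard at (279,320). Now grasp the globe and lift.

```bash
python3 -m inch '[{"dx":-0.025,"dy":0.0025,"dz":0.05,"ax":0,"ay":0,"az":0,"fingers":1},{"dx":-0.025,"dy":0.0025,"dz":0.1,"ax":0,"ay":0,"az":0,"fingers":1},{"dx":-0.025,"dy":0.0025,"dz":0.14,"ax":0,"ay":0,"az":0,"fingers":1},{"dx":-0.025,"dy":0.0025,"dz":0.162,"ax":0,"ay":0,"az":0,"fingers":1},{"dx":-0.025,"dy":0.0025,"dz":0.169,"ax":0,"ay":0,"az":0,"fingers":1},{"dx":-0.025,"dy":0.0025,"dz":0.169,"ax":0,"ay":0,"az":0,"fingers":0.5},{"dx":-0.025,"dy":0.0025,"dz":0.169,"ax":0,"ay":0,"az":0,"fingers":0},{"dx":-0.025,"dy":0.0025,"dz":0.169,"ax":0,"ay":0,"az":0,"fingers":-0.5},{"dx":-0.025,"dy":0.0025,"dz":0.169,"ax":0,"ay":0,"az":0,"fingers":-0.5},{"dx":-0.025,"dy":0.0025,"dz":0.16,"ax":0,"ay":0,"az":0,"fingers":-0.5},{"dx":-0.025,"dy":0.0025,"dz":0.12,"ax":0,"ay":0,"az":0,"fingers":-0.5},{"dx":-0.025,"dy":0.0025,"dz":0.07,"ax":0,"ay":0,"az":0,"fingers":-0.5},{"dx":-0.025,"dy":0.0025,"dz":0.05,"ax":0,"ay":0,"az":0,"fingers":-0.5},{"dx":-0.025,"dy":0.0025,"dz":0.05,"ax":0,"ay":0,"az":0,"fingers":-0.5}]' 40
python3 - <<'E'
from h import *
cal,im,d=look('w4')
s=bot.read_state();Rm=R.from_rotvec(s['tcp_rot']).as_matrix()
P,u,v=wpts(cal,d)
T=(P-s['tool_pos'])@Rm   # tool frame
k=(abs(T[:,1])<.026)&(T[:,0]>-.03)&(T[:,0]<.12)&(T[:,2]<.09)&(T[:,2]>-.08)
Q=T[k]
for x in np.arange(-.03,.1,.01):
    q=Q[abs(Q[:,0]-x)<.005]
    if len(q)>5:print(x.round(2),'ntool z top',np.percentile(q[:,2],5).round(4),'bottom',q[:,2].max().round(4),'y mid',np.round((np.percentile(q[:,1],2)+np.percentile(q[:,1],98))/2,4),len(q))
print('sphere',sphere(Q[(Q[:,0]<.02)]).round(4))
E
python3 m2.py w5 | tail -1
```

```text
time: 8.18
tool_pos: [0.5743, -0.2, 0.1258]
tcp_rot: [2.395, 2.028, 0.002]
wrist_force: [-0.8, -0.0, -1.0]
width: 0.654
-0.02 ntool z top -0.0441 bottom -0.0373 y mid 0.0015 22
-0.01 ntool z top -0.0532 bottom -0.0345 y mid 0.0004 1179
0.0 ntool z top -0.0537 bottom -0.0354 y mid 0.0002 2961
0.01 ntool z top -0.0791 bottom -0.0288 y mid -0.0 5282
0.02 ntool z top -0.0782 bottom -0.0215 y mid 0.0001 5649
0.03 ntool z top -0.0429 bottom -0.0183 y mid 0.0005 3776
0.04 ntool z top -0.035 bottom -0.0142 y mid 0.0005 2605
0.05 ntool z top -0.028 bottom -0.0134 y mid 0.0003 1842
0.06 ntool z top -0.0235 bottom -0.0094 y mid 0.0001 1646
0.07 ntool z top -0.0213 bottom -0.0087 y mid 0.0003 1415
0.08 ntool z top -0.0129 bottom -0.0089 y mid 0.0001 48
sphere [-0.0038 -0.0001 -0.0711]
bulb 0.61 [209. 103. 353. 357.]Traceback (most recent call last):
  File "m2.py", line 11, in <module>
    t=b[b[:,2]>b[:,2].max()-.012];c0=sphere(t)
               ~~~~~~~~~~^^
    return umr_maximum(a, axis, None, out, keepdims, initial, where)
ValueError: zero-size array to reduction operation maximum which has no identity
```

View pics/w4.png

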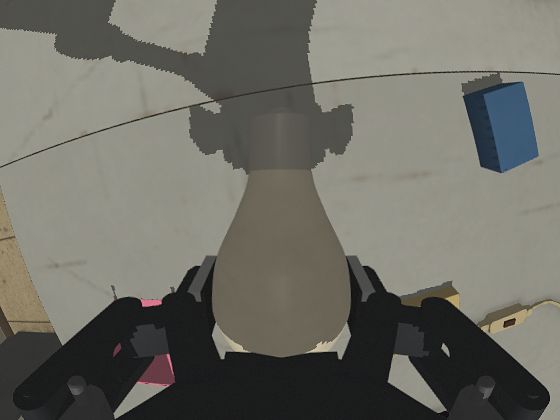

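The globe is held square between the pads at (281,290), cap ahead at (280,140), its dip unchanged. Carry it over the holder.

```bash
python3 -m inch '[{"dx":0.03,"dy":-0.004,"dz":-0.01,"ax":0,"ay":0,"az":6,"fingers":-0.5},{"dx":0.07,"dy":-0.008,"dz":-0.02,"ax":0,"ay":0,"az":14,"fingers":-0.5},{"dx":0.11,"dy":-0.013,"dz":-0.03,"ax":0,"ay":0,"az":23,"fingers":-0.5},{"dx":0.15,"dy":-0.017,"dz":-0.03,"ax":0,"ay":0,"az":32,"fingers":-0.5},{"dx":0.19,"dy":-0.022,"dz":-0.03,"ax":0,"ay":0,"az":41,"fingers":-0.5},{"dx":0.23,"dy":-0.026,"dz":-0.03,"ax":0,"ay":0,"az":50,"fingers":-0.5},{"dx":0.27,"dy":-0.031,"dz":-0.03,"ax":0,"ay":0,"az":58,"fingers":-0.5},{"dx":0.305,"dy":-0.035,"dz":-0.03,"ax":0,"ay":0,"az":66,"fingers":-0.5},{"dx":0.325,"dy":-0.038,"dz":-0.03,"ax":0,"ay":0,"az":70.5,"fingers":-0.5},{"dx":0.332,"dy":-0.038,"dz":-0.03,"ax":0,"ay":0,"az":72.2,"fingers":-0.5},{"dx":0.332,"dy":-0.038,"dz":-0.03,"ax":0,"ay":0,"az":72.2,"fingers":-0.5},{"dx":0.332,"dy":-0.038,"dz":-0.03,"ax":0,"ay":0,"az":72.2,"fingers":-0.5}]'
python3 - <<'E'
from h import *
cal,im,d=look('w6')
go([.591,.134,.1558],8.25)
P,u,v=wpts(cal,d)
a=np.radians(8.25);Rt=np.array([[np.cos(a),-np.sin(a)],[np.sin(a),np.cos(a)]])
L=P.copy();L[:,:2]=(P[:,:2]-[.5933,.2098])@Rt
t=L[(abs(L[:,2]-.028)<.006)&(abs(L[:,0])<.12)&(abs(L[:,1])<.2)]
print('top z',np.median(t[:,2]),'x rng',np.percentile(t[:,0],[.2,99.8]),'y',np.percentile(t[:,1],[.2,99.8]))
k=(L[:,2]>.034)&(L[:,2]<.075)&(L[:,0]>.02)&(L[:,0]<.12)&(L[:,1]<0)&(L[:,1]>-.145)
o=ortho(L[k],im[v[k],u[k]],0.0,.12,-.145,0.0,4000)
cv2.imwrite('pics/o6.png',cv2.dilate(o,np.ones((3,3))))
Q=L[k]
for x in np.arange(.03,.11,.004):
    q=Q[abs(Q[:,0]-x)<.002]
    if len(q)>3:
        h,_=np.histogram(q[:,1],bins=np.arange(-.13,-.02,.004)); print(x.round(3),len(q),'z',np.percentile(q[:,2],95).round(3),'y',np.unique(q[:,1].round(3))[[0,-1]],h)
E
```

```text
time: 9.88
tool_pos: [0.5878, 0.1344, 0.1502]
tcp_rot: [-3.132, -0.228, 0.012]
wrist_force: [-0.5, 0.5, -1.2]
width: 0.652
d mm [ 2.9  0.7 -5.3] rot deg [-0.1  0.4  0.1] now yaw 8.3 tcp [0.588  0.1343 0.1505] q [0.18 0.2  1.84 0.   1.11 1.61] t 9.93 w 0.656 F [-0.5 -0.9 -1. ]
top z 0.027049063942790025 x rng [-0.09093898  0.09625913] y [-0.1407852   0.14616764]
0.042 29 z 0.056 y [-0.098 -0.045] [ 0  0  0  0  0  0  0  0 12  0  0  0  0  0  0  0  0  0  0  0 15  2  0  0
  0  0  0]
0.046 49 z 0.056 y [-0.098 -0.045] [ 0  0  0  0  0  0  0  0 19  0  0  0  0  0  0  0  0  0  0  0 25  5  0  0
  0  0  0]
0.05 49 z 0.057 y [-0.097 -0.046] [ 0  0  0  0  0  0  0  0 18  0  0  0  0  0  0  0  0  0  0  0 29  2  0  0
  0  0  0]
0.054 52 z 0.056 y [-0.097 -0.046] [ 0  0  0  0  0  0  0  0 19  1  0  0  0  0  0  0  0  0  0  4 28  0  0  0
  0  0  0]
0.058 155 z 0.056 y [-0.097 -0.046] [ 0  0  0  0  0  0  0  0 30 31 15  0  0  0  0  0  0  0  8 35 36  0  0  0
  0  0  0]
0.062 150 z 0.056 y [-0.097 -0.046] [ 0  0  0  0  0  0  0  0 25 30 20  0  0  0  0  0  0  0 11 30 30  4  0  0
  0  0  0]
0.066 152 z 0.056 y [-0.097 -0.045] [ 0  0  0  0  0  0  0  0 28 30 18  0  0  0  0  0  0  0  9 30 32  5  0  0
  0  0  0]
0.07 34 z 0.054 y [-0.096 -0.046] [ 0  0  0  0  0  0  0  0  1  4  0  0  0  5 10  9  0  0  0  1  4  0  0  0
  0  0  0]
0.074 458 z 0.062 y [-0.095 -0.048] [ 0  0  0  0  0  0  0  0  1 34 43 39 44 44 41 39 43 44 40 35 11  0  0  0
  0  0  0]
0.078 356 z 0.062 y [-0.095 -0.048] [ 0  0  0  0  0  0  0  0  4 36 33 26 30 30 30 26 30 31 34 31 15  0  0  0
  0  0  0]
0.082 63 z 0.061 y [-0.093 -0.05 ] [0 0 0 0 0 0 0 0 0 5 6 5 6 6 6 5 6 6 6 5 1 0 0 0 0 0 0]
```

View pics/w6.png

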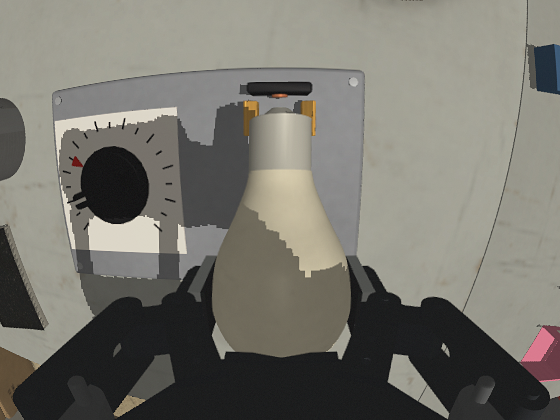

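Over the tester: the cap at (281,145) points at the block (279,88) between the brass cheeks at (251,118) and (309,118); the dial is at (115,185), pointer at (80,200), red mark at (77,162). Lower to just above the face first.

```bash
python3 -m inch '[{"dx":0.0045,"dy":-0.0024,"dz":0.03,"ax":0,"ay":0.4,"az":0,"fingers":-0.5},{"dx":0.0045,"dy":-0.0024,"dz":0.06,"ax":0,"ay":0.4,"az":0,"fingers":-0.5},{"dx":0.0045,"dy":-0.0024,"dz":0.08,"ax":0,"ay":0.4,"az":0,"fingers":-0.5},{"dx":0.0045,"dy":-0.0024,"dz":0.095,"ax":0,"ay":0.4,"az":0,"fingers":-0.5},{"dx":0.0045,"dy":-0.0024,"dz":0.105,"ax":0,"ay":0.4,"az":0,"fingers":-0.5},{"dx":0.0045,"dy":-0.0024,"dz":0.113,"ax":0,"ay":0.4,"az":0,"fingers":-0.5},{"dx":0.0045,"dy":-0.0024,"dz":0.116,"ax":0,"ay":0.4,"az":0,"fingers":-0.5},{"dx":0.0045,"dy":-0.0024,"dz":0.116,"ax":0,"ay":0.4,"az":0,"fingers":-0.5}]'
python3 -c "
from h import *
go([.5922,.1373,.0335],8.25)"
```

```text
time: 10.92
tool_pos: [0.5916, 0.1375, 0.0347]
tcp_rot: [-3.131, -0.228, -0.001]
wrist_force: [-0.7, -0.4, -0.8]
width: 0.656
d mm [0.6 0.3 1.2] rot deg [-0.1 -0.   0.1] now yaw 8.3 tcp [0.5916 0.1375 0.0347] q [0.19 0.33 1.92 0.   0.9  1.61] t 10.93 w 0.656 F [-0.7 -0.4 -0.8]
```

```bash
python3 -m inch '[{"dx":0,"dy":0,"dz":0.0012,"ax":0,"ay":0,"az":0,"fingers":-0.5},{"dx":0,"dy":0,"dz":0.0012,"ax":0,"ay":0,"az":0,"fingers":0.35},{"dx":0,"dy":0,"dz":0.0012,"ax":0,"ay":0,"az":0,"fingers":0.5},{"dx":0,"dy":0,"dz":0.0012,"ax":0,"ay":0,"az":0,"fingers":1},{"dx":0,"dy":0,"dz":0.0012,"ax":0,"ay":0,"az":0,"fingers":1},{"dx":0,"dy":0,"dz":0.0012,"ax":0,"ay":0,"az":0,"fingers":1},{"dx":0,"dy":0,"dz":-0.03,"ax":0,"ay":0,"az":0,"fingers":1},{"dx":0,"dy":0,"dz":-0.08,"ax":0,"ay":0,"az":0,"fingers":1},{"dx":0,"dy":0,"dz":-0.13,"ax":0,"ay":0,"az":0,"fingers":1},{"dx":0,"dy":0,"dz":-0.17,"ax":0,"ay":0,"az":0,"fingers":1},{"dx":0,"dy":0,"dz":-0.17,"ax":0,"ay":0,"az":0,"fingers":1},{"dx":0,"dy":0,"dz":-0.17,"ax":0,"ay":0,"az":0,"fingers":1}]'
cat > m3.py <<'E'
from h import *
import sys
cal,im,d=look(sys.argv[1])
P,u,v=wpts(cal,d)
a=np.radians(8.25);Rt=np.array([[np.cos(a),-np.sin(a)],[np.sin(a),np.cos(a)]])
C=np.array([.5933,.2098]);Lc=P.copy();Lc[:,:2]=(P[:,:2]-C)@Rt
g0=np.array([-.0105,-.0715])
q=Lc[(np.hypot(*(Lc[:,:2]-g0).T)<.026)&(Lc[:,2]>.06)];c=sphere(q);print('globe rel holder (mm)',((c[:2]-g0+[-.024,0])*1000).round(1),'z above top',((c[2]-.028)*1000).round(1))
for x in (.035,.042,.05,.056,.062,.066):
    q=Lc[(abs(Lc[:,0]-x)<.002)&(abs(Lc[:,1]+.0715)<.0145)&(Lc[:,2]>.036)]
    if len(q)>5:print('cap x',x,'ymid',((q[:,1].min()+q[:,1].max())/2+.0715).round(4),'top z',(np.percentile(q[:,2],95)-.028).round(4))
# dial: rectified view in tester frame
k=(Lc[:,2]>.02)&(Lc[:,2]<.075)&(Lc[:,0]>-.08)&(Lc[:,0]<.08)&(Lc[:,1]>-.01)&(Lc[:,1]<.145)
Q=Lc[k];col=im[v[k],u[k]].astype(int)
s=Q[(Q[:,2]>.034)&(Q[:,2]<.045)]
(cx,cy),r=cv2.minEnclosingCircle(s[:,:2].astype(np.float32));
bar=Q[(Q[:,2]>.058)];rr=cv2.minAreaRect(bar[:,:2].astype(np.float32))
print('skirt',np.round([cx,cy,r],4),'bar',rr,len(bar), 'bar mean',bar.mean(0).round(4))
w=(Q[:,2]>.034)&(Q[:,2]<.045)&(col.min(1)>110);pw=Q[w];
red=(col[:,2]-col[:,1:2].max(1)>60)&(col[:,2]-col[:,0]>60);pr=Q[red]
c=np.array([cx,cy])
for n,p in(('pointer',pw),('mark',pr)):
    if len(p): 
        e=p[:,:2].mean(0)-c;print(n,len(p),p.mean(0).round(4),'ang',np.arctan2(e[1],e[0]).round(3),'r',np.hypot(*e).round(4))
Wd=C+Rt@np.array([cx,cy]);print('dial world',Wd.round(4))
E
python3 m3.py w7
```

```text
time: 12.42
tool_pos: [0.5911, 0.1371, 0.2043]
tcp_rot: [-3.131, -0.228, 0.0]
wrist_force: [0.3, -0.3, -0.6]
width: 1.002
globe rel holder (mm) [7.4 0.1] z above top 248.0
cap x 0.035 ymid 0.0008 top z 0.0318
cap x 0.042 ymid 0.0018 top z 0.0287
cap x 0.05 ymid 0.0012 top z 0.0265
cap x 0.056 ymid 0.0013 top z 0.025
cap x 0.062 ymid 0.0004 top z 0.0238
skirt [0.002  0.0777 0.0354] bar ((0.0018582572229206562, 0.0779654011130333), (0.01427911315113306, 0.05217427387833595), 17.38542366027832) 673 bar mean [0.0025 0.0764 0.0623]
mark 43 [0.0246 0.1178 0.0296] ang 1.057 r 0.0461
dial world [0.5841 0.287 ]
```

View pics/w7.png

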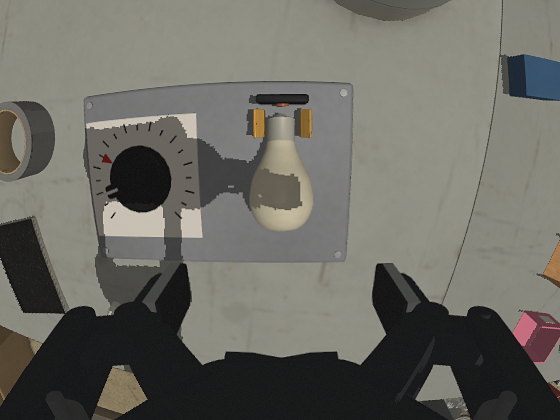

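The bulb lies in the holder (globe at (281,195)) with the cap between the cheeks (285,127); the dial is at (140,178), pointer at (112,190), mark at (106,158). Now go above the dial and remeasure from there.

```bash
sed -i 's/&(Lc\[:,2\]>.06)\]/\&(Lc[:,2]>.06)\&(Lc[:,2]<.1)]/' m3.py
python3 -m inch '[{"dx":0.002,"dy":-0.02,"dz":0,"ax":0,"ay":0,"az":-10,"fingers":1},{"dx":0.004,"dy":-0.04,"dz":0,"ax":0,"ay":0,"az":-20,"fingers":1},{"dx":0.006,"dy":-0.06,"dz":0,"ax":0,"ay":0,"az":-30,"fingers":1},{"dx":0.008,"dy":-0.08,"dz":0,"ax":0,"ay":0,"az":-40,"fingers":1},{"dx":0.01,"dy":-0.1,"dz":0,"ax":0,"ay":0,"az":-50,"fingers":1},{"dx":0.012,"dy":-0.12,"dz":0.02,"ax":0,"ay":0,"az":-60,"fingers":1},{"dx":0.014,"dy":-0.14,"dz":0.04,"ax":0,"ay":0,"az":-70,"fingers":1},{"dx":0.015,"dy":-0.149,"dz":0.05,"ax":0,"ay":0,"az":-80,"fingers":1},{"dx":0.015,"dy":-0.149,"dz":0.06,"ax":0,"ay":0,"az":-90,"fingers":1},{"dx":0.015,"dy":-0.149,"dz":0.06,"ax":0,"ay":0,"az":-100,"fingers":1},{"dx":0.015,"dy":-0.149,"dz":0.06,"ax":0,"ay":0,"az":-107.3,"fingers":1},{"dx":0.015,"dy":-0.149,"dz":0.06,"ax":0,"ay":0,"az":-107.3,"fingers":1},{"dx":0.015,"dy":-0.149,"dz":0.06,"ax":0,"ay":0,"az":-107.3,"fingers":1}]'
python3 m3.py w8; python3 -c "
from h import *
go([.5841,.2871,.041],115.6)"
```

```text
time: 14.1
tool_pos: [0.583, 0.2863, 0.1422]
tcp_rot: [-1.674, -2.654, 0.002]
wrist_force: [-0.3, 0.1, 0.0]
width: 1.0
globe rel holder (mm) [-27.9  -0.9] z above top 29.7
cap x 0.035 ymid 0.013 top z 0.0167
cap x 0.042 ymid 0.0137 top z 0.0159
skirt [0.0017 0.0788 0.0353] bar ((0.0010840604081749916, 0.07921668142080307), (0.01339773926883936, 0.05120747163891792), 16.977127075195312) 1290 bar mean [0.0006 0.0801 0.0625]
pointer 2 [-0.0076  0.1093  0.0357] ang 1.866 r 0.0318
mark 89 [0.0242 0.118  0.0299] ang 1.05 r 0.0452
dial world [0.5837 0.288 ]
d mm [ -0.    1.4 101.6] rot deg [-0.2 -0.1 -0.1] now yaw 115.5 tcp [0.5832 0.2864 0.1426] q [ 0.42  0.28  1.75  0.    1.11 -0.03] t 14.15 w 0.999 F [-0.2  0.2 -0.2]
```

```bash
python3 -m inch '[{"dx":0.0006,"dy":0.0012,"dz":0.05,"ax":0,"ay":0,"az":0,"fingers":0.5},{"dx":0.0006,"dy":0.0012,"dz":0.085,"ax":0,"ay":0,"az":0,"fingers":0.2},{"dx":0.0006,"dy":0.0012,"dz":0.1,"ax":0,"ay":0,"az":0,"fingers":0},{"dx":0.0006,"dy":0.0012,"dz":0.101,"ax":0,"ay":0,"az":0,"fingers":-0.4},{"dx":0.0006,"dy":0.0012,"dz":0.101,"ax":0,"ay":0,"az":0,"fingers":-1},{"dx":0.0006,"dy":0.0012,"dz":0.101,"ax":0,"ay":0,"az":0,"fingers":-1},{"dx":0.0006,"dy":0.0012,"dz":0.101,"ax":0,"ay":0,"az":0,"fingers":-1}]' 40
python3 -m inch '[{"dx":0,"dy":0,"dz":0,"ax":0,"ay":0,"az":5,"fingers":-1},{"dx":0,"dy":0,"dz":0,"ax":0,"ay":0,"az":12,"fingers":-1},{"dx":0,"dy":0,"dz":0,"ax":0,"ay":0,"az":19,"fingers":-1},{"dx":0,"dy":0,"dz":0,"ax":0,"ay":0,"az":26,"fingers":-1},{"dx":0,"dy":0,"dz":0,"ax":0,"ay":0,"az":33,"fingers":-1},{"dx":0,"dy":0,"dz":0,"ax":0,"ay":0,"az":40,"fingers":-1},{"dx":0,"dy":0,"dz":0,"ax":0,"ay":0,"az":45,"fingers":-1},{"dx":0,"dy":0,"dz":0,"ax":0,"ay":0,"az":47,"fingers":-1},{"dx":0,"dy":0,"dz":0,"ax":0,"ay":0,"az":47,"fingers":-1},{"dx":0,"dy":0,"dz":0,"ax":0,"ay":0,"az":47,"fingers":-1}]'
python3 -m inch '[{"dx":0,"dy":0,"dz":0,"ax":0,"ay":0,"az":0,"fingers":0},{"dx":0,"dy":0,"dz":0,"ax":0,"ay":0,"az":0,"fingers":0},{"dx":0,"dy":0,"dz":0,"ax":0,"ay":0,"az":0,"fingers":0},{"dx":0,"dy":0,"dz":-0.03,"ax":0,"ay":0,"az":0,"fingers":0.2},{"dx":0,"dy":0,"dz":-0.07,"ax":0,"ay":0,"az":0,"fingers":0.6},{"dx":-0.02,"dy":0,"dz":-0.12,"ax":0,"ay":0,"az":0,"fingers":1},{"dx":-0.05,"dy":0,"dz":-0.15,"ax":0,"ay":0,"az":0,"fingers":1},{"dx":-0.05,"dy":0,"dz":-0.15,"ax":0,"ay":0,"az":0,"fingers":1},{"dx":-0.05,"dy":0,"dz":-0.15,"ax":0,"ay":0,"az":0,"fingers":1}]'
python3 m3.py w9; python3 -c "
import cv2;cv2.imwrite('pics/w9c.png',cv2.resize(cv2.imread('pics/w9.png')[60:340,140:500],None,fx=2,fy=2))"
```

```text
time: 15.02
tool_pos: [0.5842, 0.2878, 0.0428]
tcp_rot: [-1.675, -2.655, -0.0]
wrist_force: [-2.6, -0.9, 0.9]
width: 0.156
time: 16.27
tool_pos: [0.5848, 0.2878, 0.0429]
tcp_rot: [-2.594, -1.768, -0.001]
wrist_force: [4.3, -0.2, -5.5]
width: 0.155
time: 17.4
tool_pos: [0.5664, 0.2412, 0.1923]
tcp_rot: [-2.594, -1.768, -0.0]
wrist_force: [-0.1, -0.5, 0.1]
width: 1.001
globe rel holder (mm) [-26.7   0.7] z above top 28.2
cap x 0.035 ymid 0.0099 top z 0.0305
cap x 0.042 ymid 0.0041 top z 0.0281
cap x 0.05 ymid 0.0035 top z 0.0266
cap x 0.056 ymid 0.0024 top z 0.025
cap x 0.062 ymid 0.0022 top z 0.0238
skirt [0.0015 0.0783 0.0357] bar ((0.0018499065190553665, 0.07913333922624588), (0.05170451104640961, 0.013618727214634418), 60.14778137207031) 987 bar mean [0.0018 0.0787 0.0625]
pointer 2 [-0.0114  0.0514  0.0343] ang -2.019 r 0.0299
mark 60 [0.0249 0.1186 0.0298] ang 1.045 r 0.0466
dial world [0.5836 0.2875]
```

View pics/w9c.png

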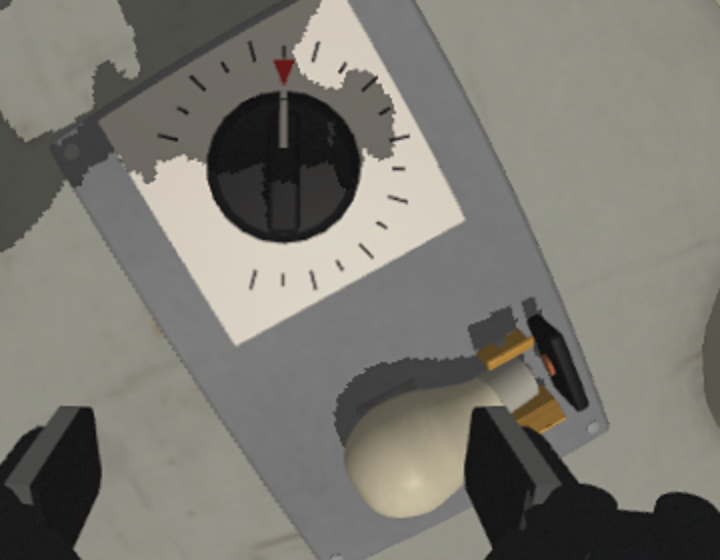

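The crop shows the white pointer (284,110) in line with the red mark (284,72). The bulb at (410,455) lies in the holder, cap between the cheeks and facing the block. The fingers are clear, so I hand in.

```bash
python3 -c "
from h import *
print(bot.finish_job())"
```

```text
the job is handed in; nothing more can be done
None
```

The job is handed in. I drew the bulb out of the brown guard by its cap and laid it on the bench. Then I took it by the globe, set it in the tester's holder and turned the dial about 47° clockwise to the red mark.

**Last checks (wrist camera):**
- **Bulb:** the globe is 26.7 mm behind and 0.7 mm beside the holder point, 28 mm above the tester's top. The cap is between the cheeks and faces the contact block.
- **Dial:** the bar stands at 1.050 rad and the mark at about 1.045 to 1.057 rad, so they agree to within 0.01 rad.
- **Robot and bystanders:** the gripper is open and the TCP about 0.19 m above the bench, touching nothing. I planned no contact with the bystanders but did not measure them again at the end.

**What failed or disagreed:**
- My first move was refused because some row keys were missing, and the start-pose look that followed it gave no fit.
- One globe fit after the placing was wrong because it took in gripper points; I filtered them out and the two later fits agreed.
- The cap's sideways reading from the oblique views was spoiled by the cheeks and by poor visibility (up to 14 mm off from above the dial, 2 to 10 mm in the last view). The straight view right after the placing gave under 2 mm.
- The colour search for the white pointer found too few pixels, so I relied on the bar's angle and the picture.

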